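# Centre the medicine bottle on the balance pan and tare

## Task

The small amber bottle was set down off-centre on the balance's little rocking pan. With gentle nudges of the fingers, never gripping or lifting it and without leaning on the pan, slide it until it stands upright wholly inside the dark ring marked on the pan, then, with it centred, press the blue tare key down and let it come up. Leave the grey key and everything else on the counter alone.

Things in the scene. Friction and masses are not known exactly. Their poses are not given: they have to be found in the camera images.
- balance: compact white and grey weighing balance, 196 mm deep (its x) by 156 mm wide (its y), fixed to the counter; origin at the centre of its underside on the counter, x points away from its keypad edge (the keypad faces the robot), z up. Rear housing top 44 mm, low grey keypad deck at the front with its top at 32 mm, tilted display up to 52 mm between them. To its right stands a fixed teal bag sealer whose raised arm reaches up to 0.25 m above the counter: cross above it
- pan_center (a point): centre of the upper face of the round steel weighing pan, which is 72 mm across and 62 mm above the counter; a dark ring of 50 mm inner diameter marks its middle. The pan sits on a springy spindle 38 mm behind the balance's origin and rocks up to about 5 degrees (0.25 N m per rad) under an off-centre load; it levels as the load is centred. Its x and y axes point anywhere
- bottle: small amber medicine bottle with white screw cap, 38 mm diameter, 76 mm tall, about 60 to 110 g, standing loose on the pan; origin at the centre of its underside, z up through the cap. It starts 14 to 20 mm off the pan's centre in any direction. Pushed low (10 to 25 mm above the pan) it slides under less than 1 N; pushed high it tips
- tare_key_top (a point): centre of the top face of the blue tare key, 24 mm (balance x) by 36 mm (balance y), on the robot's right of the keypad deck; its top stands 38 mm above the counter, 6 mm proud of the deck
- tare_key (a joint): travel of the blue tare key in m, 0 up, 0.004 fully down; it sinks straight down against a spring (1 N to start, 3 N fully down) and comes up again by itself; it counts as pressed beyond 0.0025
- power_key (a joint): travel of the smaller square grey power key, 24 mm by 24 mm, 82 mm to the left of the tare key; leave it alone
- tall_amber: taller amber bottle, 43 mm diameter, 90 mm tall, on the counter behind the balance; origin at the centre of its underside; leave alone
- stock_bottle: white medicine bottle, 49 mm diameter, 114 mm tall, on the counter behind the balance; origin at the centre of its underside; leave alone
- cream_pot: ointment pot with tan lid, 50 mm diameter, 46 mm tall, right of the bag sealer; origin at the centre of its underside; leave alone
- pill_box: blue weekly pill organiser, 40 x 186 x 24 mm, near the front edge; origin at the centre of its underside; leave alone
- blister: blister strip with pink tablets, 42 x 95 x 5 mm, flat on the counter left of the balance; origin at the centre of its underside; leave alone
There are look-alikes about, which are no part of the job. Leave any purple or turquoise look-alike of the bottle alone.

How it is judged:
On the way, in this order (a step that is already met when the one before it is completed fails the run):
1. the bottle stands upright inside the ring on the pan and the fingers have left it (horizontal distance between bottle and pan_center below 0.006 m and angle between bottle's own z axis and vertical below 0.06 rad and linear speed of bottle below 0.02 m/s and contact force between the fingers and bottle below 0.05 N), for 0.3 s.
2. the blue tare key is pressed (value of joint tare_key above 0.0025 m), for 0.05 s.
At the end, for the whole second after the job is handed in: the bottle stands still and upright (within 0.06 rad) on the pan with its base inside the ring (its centre within 6 mm of the pan's centre), and both keys are up again after the tare key was pressed (horizontal distance between bottle and pan_center below 0.006 m and z of bottle in the frame of pan_center between -0.003 and 0.003 m and angle between bottle's own z axis and vertical below 0.06 rad and linear speed of bottle below 0.02 m/s and value of joint each of tare_key, power_key below 0.001 m); the robot touches nothing.
It fails at once if the bottle is tipped more than 0.25 rad, lifted more than 5 mm off the pan or knocked off it (angle between bottle's own z axis and vertical above 0.25 rad or z of bottle in the frame of pan_center above 0.005 m or z of bottle in the frame of pan_center below -0.01 m).
It fails at once if the bottle is hit, pushed or squeezed with more than 4 N, or the pan leaned on with more than 3 N (contact force between the fingers and bottle above 4 N or contact force between the arm and spindle above 3 N).
It fails at once if the tare key is pressed while the bottle is outside the ring (value of joint tare_key above 0.0025 m and horizontal distance between bottle and pan_center above 0.006 m).
It fails at once if the grey power key is pressed (value of joint power_key above 0.002 m).
It fails at once if a bystander is moved by more than 15 mm (distance of any of tall_amber, stock_bottle, cream_pot, pill_box, blister from where it was at the start of the episode above 0.015 m).
It also fails if it takes over 64 s, if anything falls off the work surface, if the arm or the gripper's body presses on something with over 40 N, if the wrist force passes 120 N, or if a joint passes its speed limit or range.

## Robot

A 7-joint arm with a two-finger parallel gripper is mounted at the origin on a cart in front of the work surface, level with it; the furniture and walls round the work are solid. World frame = base frame: x ahead of the robot, y to its left, z up, the work surface at z = 0. Lengths are in m, angles in rad, forces in N, time in s.
With the tool pointing down it reaches from about 0.425 to 0.925 m from the base axis. Payload 6.8 kg.
Tool frame: the origin (TCP) lies between the finger pads; the fingertips stand 14 mm ahead of it and the grasp point (between the pads) lies 5 mm behind it (r.nose_length is the distance from the TCP to the fingertips, in m); z points along the fingers, x is the direction in which the jaws open and shut, and the axes are right-handed (so a half turn about z gives the same grasp; the last joint's range is limited). The gripper opens to 85 mm and grips with 20 to 120 N. Pads are 22 mm wide; open, the fingers measure 114 mm over their backs; the gripper's body (76 mm by 85 mm) begins 54 mm behind the grasp point. The pads swing forward as they close: fully open they stand 13 mm farther back than shut.
Start: joints at [-1.397, 0.477, 0.022, 1.555, -0.011, 1.109, -0.083], TCP at [0.188, 0.648, 0.245] pointing down, gripper open.
Joint ranges: [-2.96, 2.96], [-0.34, 2.1], [-1.41, 1.46], [0.24, 2.44], [-1.37, 4.51], [0.17, 1.92], [-2.96, 2.96]. Speed limits (rad/s): [2.39, 2.39, 3.14, 3.14, 3.14, 3.14, 3.14].

## Interface

Orientations are given as a unit quaternion [x, y, z, w].
In Python, from station import monitor, optics, workorder, r gives the robot as it stands.
- The arm moves only by the shell command python3 -m jog 'ROWS' [OPENING] [FORCE]. ROWS is JSON, one flat list of numbers, 6 for each row, row after row: the shift along the tool's x, y, z in mm, then the turn, a rotation vector about the tool's x, y, z in rad. A call has 1 to 8 rows; each row is the pose to reach, as a shift and turn from the pose commanded when the call began, along the tool's axes at that moment; what a row does not reach only later rows make up. A row lasts 1/8 s, in which the tool goes at most 62.5 mm and 10.7 degrees, less where a joint would pass 70% of its speed; a pose out of reach is approached as far as the arm can. A call with a gripper value outside its range is refused whole. OPENING is the finger opening in mm, from 0 to 85.4, set as the call begins (- or left out, the last holds). The fingers move at their own pace and stop on an object; FORCE is the grip in N (left out, the last holds). Time passes only in rows, so rows that repeat a pose let the fingers close. It gives the time, the measured TCP pose, the force and the opening at its end, in the units of the state.
- monitor.get_obs(): the state, without advancing time (a new reading comes with each control period).
- optics.camera(name): name is "scene" or "top"; returns a dict with "image" (480x640x3 uint8, red, green, blue), "fx", "fy", "cx", "cy" (pixels), "world_from_camera" (4x4, takes a point from camera to world coordinates). Camera axes: x right, y down, z forward; pixel columns grow to the right and rows downward; lengths in m; the calibration is good to about 2 mm. A picture is of the moment at which its call begins. There is no depth.
- workorder.hand_in(): hands the job in, once; it reports no verdict.
The state is a dict: "time": time; "joint_pos": joint angles; "qd": joint speeds; "joint_torque": joint torques, N m; "tool_pos": TCP position; "tcp_rot": TCP orientation; "contact_force": force on the tool from outside, world axes, zero at the start; "torque": the same for the moment, N m; "gripper_width": opening from 0.0 (shut) to 1.0 (fully open).
Only numpy, scipy, OpenCV 4.12 (cv2) and the standard library are available. Lean on these libraries where they do the work, as an engineer would, in place of code of your own. Each camera call takes 0.05 s, during which the arm holds its last target. There are 200 camera calls.

## Working session

There is one attempt and no reset: what is moved stays moved. The work goes in short steps, Python scripts to look and compute and a shell command to move; the robot and the scene stay as the last step left them, time stands still between calls to the robot, and variables do not carry over. Pictures are saved under pics/ and viewed, about 8 in all and at most 12, crops included, and the job is handed in when it is done.

```bash
ls; mkdir -p pics; python3 - <<'E'
from station import monitor, optics, workorder, r
import cv2,numpy as np
o=monitor.get_obs();print(o)
for n in("scene","top"):
    c=optics.camera(n);cv2.imwrite(f"pics/{n}0.png",c["image"][:,:,::-1]);print(n,c["fx"],c["fy"],c["cx"],c["cy"],np.round(c["world_from_camera"],4).tolist())
E
```

```text
pics
{'time': 0.0, 'joint_pos': array([-1.39711307,  0.47780381,  0.02232168,  1.55643439, -0.01148407,
        1.10928631, -0.08307283]), 'qd': array([ 7.80026994e-04, -2.30181845e-05, -8.21190593e-04, -1.84287170e-03,
        2.14598843e-04,  8.65858288e-05,  1.23731930e-03]), 'joint_torque': array([-5.78538165e-04, -5.96459949e+01,  1.60766255e+00, -2.81186736e+01,
        1.24937898e-02,  9.71287343e-03, -7.70415880e-06]), 'tool_pos': array([0.18754743, 0.64784463, 0.24433005]), 'tcp_rot': array([ 7.99374360e-01,  6.00832606e-01, -6.76778796e-04,  5.96182099e-04]), 'contact_force': array([-0.30555697,  0.491407  ,  0.12396641]), 'torque': array([-0.00489549,  0.04104734,  0.00651565]), 'gripper_width': 1.004179722869262}
scene 518.8427372455203 518.8427372455203 320.6317454168993 238.20450521959475 [[0.7999, -0.4314, 0.4172, 0.0933], [-0.6001, -0.5836, 0.5471, -0.4757], [0.0075, -0.688, -0.7257, 0.848], [0.0, 0.0, 0.0, 1.0]]
top 562.8178270289628 562.8178270289628 318.7620888623264 244.11329170152231 [[-0.0162, -0.9987, 0.0488, 0.505], [-0.9998, 0.0159, -0.0076, 0.1462], [0.0068, -0.0489, -0.9988, 1.4882], [0.0, 0.0, 0.0, 1.0]]
```

View pics/top0.png

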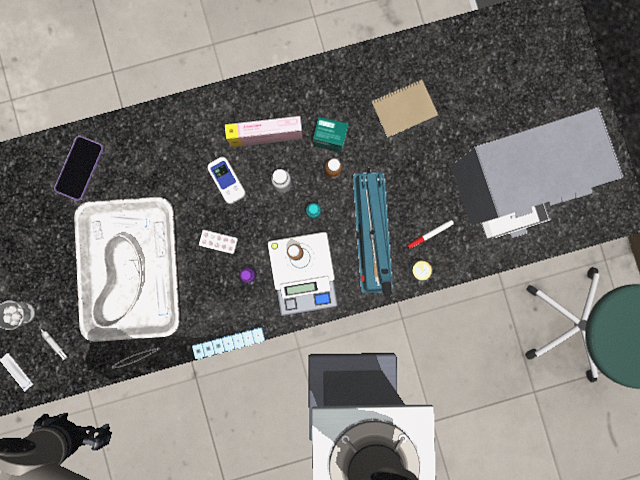

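View pics/scene0.png

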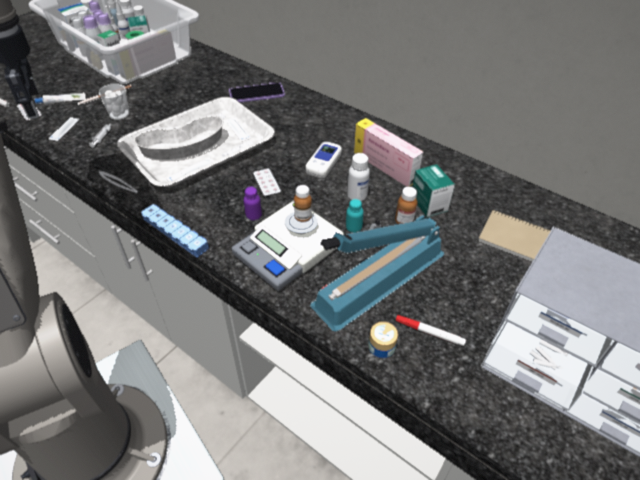

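```bash
python3 - <<'E'
import cv2,numpy as np
a=cv2.imread("pics/top0.png")[228:318,260:345];b=cv2.imread("pics/scene0.png")[180:290,225:345]
a=cv2.resize(a,None,fx=4.6,fy=4.6,interpolation=cv2.INTER_CUBIC);b=cv2.resize(b,None,fx=3.4,fy=3.4,interpolation=cv2.INTER_CUBIC)
h=max(a.shape[0],b.shape[0]);p=lambda x:cv2.copyMakeBorder(x,0,h-x.shape[0],0,0,cv2.BORDER_CONSTANT)
o=np.hstack([p(a),p(b)]);print(o.shape,a.shape);cv2.imwrite("pics/crop0.png",o)
E
```

```text
(414, 799, 3) (414, 391, 3)
```

View pics/crop0.png

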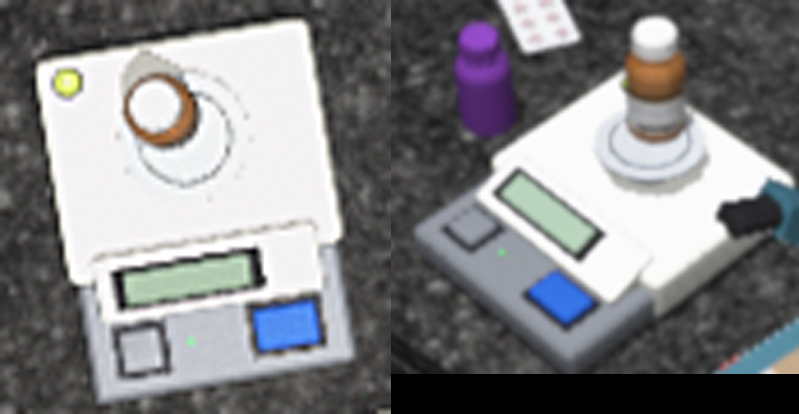

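The top view puts the ring near px (300,258). The bottle is offset up and left of it, at about (294,252) for the cap, with the blue key near (322,299) and the grey key near (291,304). I'll measure these next.

```bash
cat > h.py <<'E'
import cv2,numpy as np
from scipy.optimize import least_squares
def ray(c,u,v):
    T=np.array(c["world_from_camera"]);d=T[:3,:3]@np.array([(u-c["cx"])/c["fx"],(v-c["cy"])/c["fy"],1]);return T[:3,3],d/np.linalg.norm(d)
def onplane(c,u,v,z):
    o,d=ray(c,u,v);return o+d*(z-o[2])/d[2]
def tri(c1,p1,c2,p2):
    A=[];b=[]
    for c,p in((c1,p1),(c2,p2)):
        o,d=ray(c,*p);M=np.eye(3)-np.outer(d,d);A.append(M);b.append(M@o)
    A=np.vstack(A);b=np.hstack(b);x=np.linalg.lstsq(A,b,rcond=None)[0];return x,np.linalg.norm(A@x-b)
def proj(c,X):
    T=np.array(c["world_from_camera"]);p=T[:3,:3].T@(np.array(X)-T[:3,3]);return np.array([c["fx"]*p[0]/p[2]+c["cx"],c["fy"]*p[1]/p[2]+c["cy"]])
def blob(im,lo,hi,roi):
    x0,y0,x1,y1=roi;m=cv2.inRange(cv2.cvtColor(im,cv2.COLOR_RGB2HSV),lo,hi)[y0:y1,x0:x1]
    n,l,s,ce=cv2.connectedComponentsWithStats(m);i=1+np.argmax(s[1:,4]);return ce[i]+[x0,y0],s[i],(l==i)
def circ(P,r=None):
    f=(lambda q:np.hypot(*(P-q[:2]).T)-(q[2] if r is None else r))
    return least_squares(f,[*P.mean(0),r or .02],loss="soft_l1",f_scale=.001).x
E
python3 - <<'E'
from h import *
from station import optics,r
print("nose",r.nose_length)
s=optics.camera("scene");t=optics.camera("top")
B=((105,120,80),(125,255,255))
bt=blob(t["image"],*B,(305,285,340,312));bs=blob(s["image"],*B,(255,255,290,280))
print("blue",bt[:2],bs[:2],tri(t,bt[0],s,bs[0]),onplane(t,*bt[0],.038),onplane(s,*bs[0],.038))
W=blob(t["image"],(5,120,40),(20,255,220),(280,235,312,268));print("brown",W[:2])
V=blob(s["image"],(5,90,40),(20,255,230),(288,183,320,228));print("brown s",V[:2])
np.set_printoptions(linewidth=250)
g=cv2.cvtColor(t["image"],cv2.COLOR_RGB2GRAY);print(g[238:274,282:318])
g=cv2.cvtColor(s["image"],cv2.COLOR_RGB2GRAY);print(g[182:226,284:322])
E
```

```text
nose 0.014
blue (array([321.94736842, 298.28571429]), array([ 10,   8,  15,  11, 133], dtype=int32)) (array([274.66298343, 267.36464088]), array([ 10,   5,  20,  16, 181], dtype=int32)) (array([0.43640171, 0.12913037, 0.0327804 ]), np.float64(0.00031077725894302304)) [0.43646137 0.12930708 0.038     ] [0.43438729 0.1251368  0.038     ]
brown (array([296.74468085, 254.        ]), array([ 8, 10, 14, 15, 47], dtype=int32))
brown s (array([302.48453608, 202.13402062]), array([  6,  12,  18,  15, 194], dtype=int32))
[[ 52 100 130 ... 243 244 243]
 [181 212 236 ... 244 243 244]
 [251 250 251 ... 244 242 244]
 ...
 [244 244 243 ... 244 243 243]
 [242 243 244 ... 243 243 243]
 [244 243 244 ... 244 244 244]]
[[ 43  35  33 ...  71  73  69]
 [ 58  48  44 ...  72  74  73]
 [ 69  62  58 ...  71  70  70]
 ...
 [240 229 227 ... 251 251 251]
 [239 223 225 ... 250 251 251]
 [247 225 222 ... 247 251 251]]
```

```bash
python3 - <<'E'
from h import *
from station import optics
t=optics.camera("top");s=optics.camera("scene")
np.set_printoptions(linewidth=250,threshold=10**6)
g=cv2.cvtColor(t["image"],cv2.COLOR_RGB2GRAY);print(g[240:274,284:318])
g=cv2.cvtColor(s["image"],cv2.COLOR_RGB2GRAY);print(g[184:234,284:320])
E
```

```text
[[250 251 250 252 243 207 190 190 193 190 183 228 235 248 247 244 244 244 244 243 244 243 243 244 243 242 243 244 243 243 244 244 242 244]
 [245 245 248 241 206 191 191 197 196 194 195 190 188 229 236 246 248 244 245 245 244 242 243 242 243 243 243 243 243 243 244 242 243 244]
 [245 247 240 204 191 189 195 196 198 199 200 200 198 195 190 231 234 232 231 244 245 245 245 243 244 243 242 243 245 242 243 243 243 244]
 [244 248 212 186 192 199 199 200 191 179 175 188 179 189 192 180 205 212 210 230 230 243 246 245 243 244 244 244 244 243 243 243 244 244]
 [245 249 215 188 197 197 183 167 141 103 100 132 117 147 162 157 239 243 240 227 217 236 233 231 243 245 244 243 243 244 244 243 243 243]
 [245 249 215 189 199 186 115 114 165 177 171 137  96  91 112 130 222 249 245 245 246 242 221 202 223 243 245 244 243 243 242 243 244 243]
 [245 250 215 194 184 129 166 219 247 253 254 233 187 119  93  99 122 244 251 245 244 244 247 237 214 224 243 245 243 242 243 243 244 243]
 [244 249 220 189 122 178 251 252 248 248 248 252 250 200 117  94  94 210 234 235 244 245 246 246 241 223 226 243 244 244 243 2
[... 10277 characters left out ...]
27 225 223 221 212 205 191 189 194 196 196 195 196 207 221 225 228 230 228 223 202 174 165 170 187 227 247 251]
 [251 251 250 235 199 172 174 196 212 223 227 228 227 227 226 226 226 225 225 225 225 227 229 227 223 220 211 196 175 169 174 177 202 244 251 251]
 [251 251 251 249 233 191 163 166 176 195 208 216 221 224 227 229 229 229 228 226 223 222 217 207 194 190 179 177 176 177 177 179 211 247 251 251]
 [251 251 251 252 248 220 180 170 166 171 173 179 180 184 192 198 200 202 198 188 181 183 181 172 167 174 175 176 178 178 184 196 228 249 251 251]
 [251 251 251 251 250 236 202 180 174 174 171 164 154 146 141 141 142 143 143 138 143 157 170 173 173 177 178 180 185 196 221 232 247 251 251 251]]
```

```bash
cat > meas.py <<'E'
from h import *
from station import optics
def measure(t,s,ct,cs,verbose=True):
    out={}
    for n,c,c0,zt in(("top",t,ct,215),("scene",s,cs,212)):
        g=cv2.cvtColor(c["image"],cv2.COLOR_RGB2GRAY).astype(float)
        p0=onplane(c,*c0,.062)[:2];P=[]
        for a in np.linspace(0,2*np.pi,120,endpoint=False):
            R=np.linspace(.0205,.0305,41);pr=[proj(c,[*(p0+q*np.array([np.cos(a),np.sin(a)])),.062]) for q in R]
            pr=np.array(pr,np.float32);v=cv2.remap(g.astype(np.float32),pr[None,:,0],pr[None,:,1],cv2.INTER_LINEAR)[0]
            i=v.argmin()
            if 120<v[i]<zt and 0<i<40 and v[0]>205 and v[-1]>205: P.append(p0+R[i]*np.array([np.cos(a),np.sin(a)]))
        P=np.array(P);out[n]=circ(P)
        if verbose: print(n,"ring",len(P),np.round(out[n],4),"fixed r",np.round(circ(P,.0255)[:2],4))
    return out
E
python3 - <<'E'
from meas import *
t=optics.camera("top");s=optics.camera("scene")
measure(t,s,(299.3,257.7),(301,220))
# base front arc in scene
g=cv2.cvtColor(s["image"],cv2.COLOR_RGB2GRAY).astype(float);P=[]
for u in range(296,309):
    col=g[214:226,u];i=[k for k in range(11) if col[k]<168<=col[k+1]][-1];P.append(onplane(s,u,214+i+(168-col[i])/(col[i+1]-col[i]),.062)[:2])
P=np.array(P);print("base scene",circ(P,.019),circ(P))
# cap & body in top: cap bright region inside dark outline
m=(cv2.cvtColor(t["image"],cv2.COLOR_RGB2GRAY)[240:262,284:304]>200).astype(np.uint8);n,l,st,ce=cv2.connectedComponentsWithStats(m,connectivity=4)
k=l[250-240,293-284];ct=ce[k]+[284,240];print("cap top px",ct,st[k],onplane(t,*ct,.138))
x,e=tri(t,ct,s,(302.0,188.5));print("cap tri",x,e,onplane(s,302,188.5,.138))
for q in ((265,239),(330,0)):pass
# keys
for n,c,p in(("grey top",t,(291.2,304)),): print(n,onplane(c,*p,.038))
E
```

```text
top ring 74 [0.5417 0.1845 0.0253] fixed r [0.5418 0.1846]
scene ring 73 [0.5419 0.1842 0.0251] fixed r [0.5423 0.1845]
base scene [0.55442107 0.19398807 0.019     ] [0.55422443 0.1937693  0.01873368]
cap top px [293.23863636 250.61363636] [ 4  6 11 11 88] [0.55631413 0.19748458 0.138     ]
cap tri [0.55646684 0.1974672  0.13665455] 0.00017319526036762556 [0.55569295 0.19612664 0.138     ]
grey top [0.42315836 0.20842803 0.038     ]
```

```bash
python3 -m jog '[-30,50,0,0,0,-0.1, -60,100,0,0,0,-0.2, -90,150,0,0,0,-0.3, -120,200,0,0,0,-0.4, -150,250,0,0,0,-0.5, -180,300,0,0,0,-0.6, -210,350,0,0,0,-0.7, -240,400,0,0,0,-0.8]' 0 20; python3 -c "
from station import monitor
from scipy.spatial.transform import Rotation as R
o=monitor.get_obs();print(R.from_quat(o['tcp_rot']).as_matrix().round(3),o['tool_pos'],o['joint_pos'].round(2))"
```

```text
time: 1.4
tool_pos: [0.5064, 0.3052, 0.2456]
tcp_rot: [0.501, 0.866, 0.0, 0.0]
contact_force: [0.2, 0.3, 0.7]
gripper_width: 0.001
[[-0.498  0.867  0.001]
 [ 0.867  0.498  0.001]
 [ 0.     0.001 -1.   ]] [0.50636459 0.30520495 0.24561258] [-0.66  0.34  0.02  1.76 -0.01  1.04  1.45]
```

```bash
python3 -m jog '[-56,14,0,0,0,-0.08, -113,28,0,0,0,-0.16, -113,28,40,0,0,-0.16, -113,28,80,0,0,-0.16, -113,28,110,0,0,-0.16, -113,28,130,0,0,-0.16, -113,28,142,0,0,-0.16, -113,28,142,0,0,-0.16]'; python3 - <<'E'
from h import *
from station import optics,monitor
from scipy.spatial.transform import Rotation as R
o=monitor.get_obs();print(R.from_quat(o['tcp_rot']).as_matrix().round(3),o['tool_pos'])
t=optics.camera("top");s=optics.camera("scene")
a=cv2.resize(t["image"][215:295,265:345],None,fx=4.9,fy=4.9,interpolation=3);b=cv2.resize(s["image"][150:230,260:340],None,fx=4.9,fy=4.9,interpolation=3)
cv2.imwrite("pics/c1.png",np.hstack([a,b])[:,:,::-1])
E
```

```text
time: 2.4
tool_pos: [0.5854, 0.2223, 0.103]
tcp_rot: [0.432, 0.902, -0.0, -0.0]
contact_force: [-0.0, -0.5, -0.8]
gripper_width: 0.003
[[-0.627  0.779 -0.001]
 [ 0.779  0.627 -0.   ]
 [ 0.    -0.001 -1.   ]] [0.58539601 0.22231915 0.10303784]
```

View pics/c1.png

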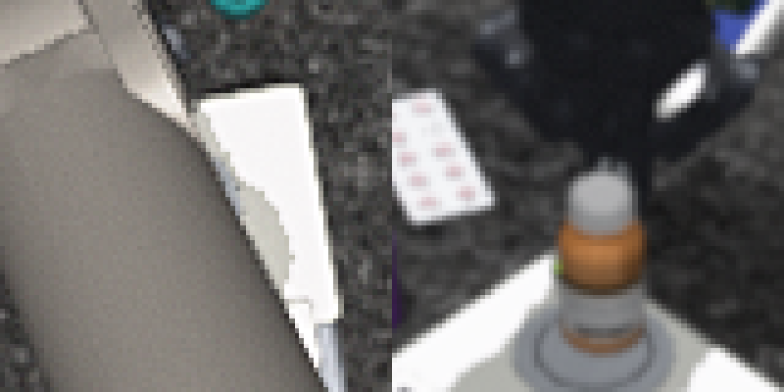

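Top view is blocked by the forearm. In the scene view the bottle (base near px (382,320)/crop) and the front of the ring are clear, and the hand is behind the bottle. I'll lower it and approach to just short of contact.

```bash
python3 -m jog '[-1,0,5,0,0,0, -2,0,10,0,0,0, -2.5,0,15,0,0,0, -2.5,-3,15,0,0,0, -2.5,-6,15,0,0,0, -2.5,-8,15,0,0,0, -2.5,-8,15,0,0,0]'
cat >> meas.py <<'E'
def look(name,P=None,u0=296,u1=309,c0=(301,220)):
    from station import monitor
    o=monitor.get_obs();s=optics.camera("scene")
    np.set_printoptions(precision=4,suppress=True,linewidth=250,threshold=10**6)
    print(o["time"],o["tool_pos"],o["contact_force"])
    hsv=cv2.cvtColor(s["image"],cv2.COLOR_RGB2HSV);g=hsv[:,:,2].astype(float);sat=hsv[:,:,1].astype(float);Q=[];U=[]
    # lowest edge of the amber (saturated) base band per column
    for u in range(u0-8,u1+9):
        col=sat[205:250,u];w=np.where(col>75)[0]
        if len(w)==0: continue
        i=w[-1];U.append((u,205+i+(col[i]-75)/(col[i]-col[i+1])))
    U=np.array(U);Q=np.array([onplane(s,*x,.062)[:2] for x in U])
    print("n",len(U),U[[0,-1]].tolist(),"low",U[U[:,1].argmax()]);b=circ(Q,.019)[:2];print("base",b,"off",b-[.5418,.1845])
    cv2.imwrite(f"pics/{name}.png",cv2.resize(s["image"][165:245,255:345],None,fx=6,fy=6,interpolation=3)[:,:,::-1])
E
python3 -c "
from meas import *
look('c2')"
```

```text
time: 3.38
tool_pos: [0.5808, 0.2152, 0.0885]
tcp_rot: [0.432, 0.902, 0.0, 0.0]
contact_force: [1.3, 0.2, -0.9]
gripper_width: -0.002
3.375 [0.5808 0.2152 0.0885] [ 1.3171  0.1723 -0.9475]
n 17 [[294.0, 205.546875], [310.0, 206.3409090909091]] low [302.     221.3974]
base [0.5548 0.1963] off [0.013  0.0118]
```

View pics/c2.png

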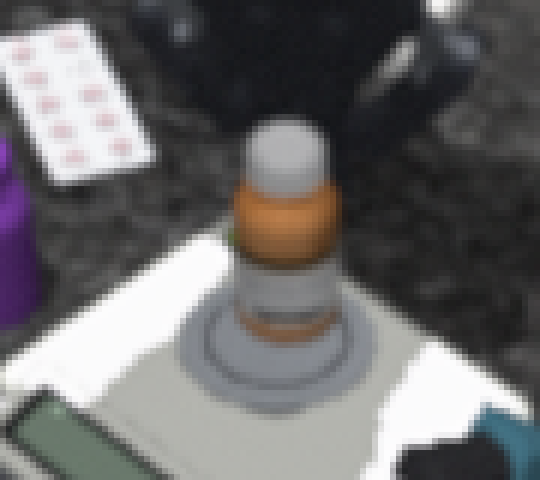

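```bash
python3 -m jog '[0,-1.5,0,0,0,0, 0,-3,0,0,0,0, 0,-4.5,0,0,0,0, 0,-6,0,0,0,0, 0,-7,0,0,0,0, 0,-8,0,0,0,0, 0,-9,0,0,0,0, 0,-10,0,0,0,0]'
sed -i 's/^    U=np.array(U);/    U=np.array(U);U=U[U[:,1]>U[:,1].max()-3.5];/' meas.py
python3 -c "
from meas import *
look('c3')
s=optics.camera('scene')
a=np.linspace(0,6.28,400)
for k in (0,8,16):
  P=np.array([proj(s,[.5418+.0126*k/16+.019*np.cos(q),.1845+.0098*k/16+.019*np.sin(q),.062]) for q in a]);print(k,'expected low',P[P[:,1].argmax()],'cols',P[:,0].min(),P[:,0].max())
"
```

```text
time: 4.42
tool_pos: [0.5731, 0.2091, 0.0884]
tcp_rot: [0.432, 0.902, 0.0, 0.0]
contact_force: [0.4, 1.0, 0.6]
gripper_width: -0.001
4.425 [0.5731 0.2091 0.0884] [0.3845 0.9973 0.5832]
n 13 [[296.0, 220.6], [308.0, 220.4]] low [302.     222.6415]
base [0.5515 0.1933] off [0.0097 0.0088]
0 expected low [300.3657 226.8507] cols 291.7133734181722 309.3483286750315
8 expected low [301.4429 224.3002] cols 292.8194558234286 310.37031988993596
16 expected low [302.5098 221.774 ] cols 293.91513233601916 311.3827033062635
```

```bash
python3 -m jog '[0,-1,0,0,0,0, 0,-2,0,0,0,0, 0,-3,0,0,0,0, 0,-4,0,0,0,0, 0,-5,0,0,0,0, 0,-6,0,0,0,0, 0,-7,0,0,0,0, 0,-7,0,0,0,0]'
python3 -c "
from meas import *
look('c4')"
```

```text
time: 5.52
tool_pos: [0.5675, 0.2046, 0.0883]
tcp_rot: [0.432, 0.902, -0.0, -0.0]
contact_force: [-0.2, 0.2, 0.1]
gripper_width: -0.002
5.525 [0.5675 0.2046 0.0883] [-0.1694  0.2174  0.1012]
n 13 [[295.0, 223.01923076923077], [307.0, 222.1578947368421]] low [301.     225.1014]
base [0.5459 0.1889] off [0.0041 0.0044]
```

View pics/c4.png

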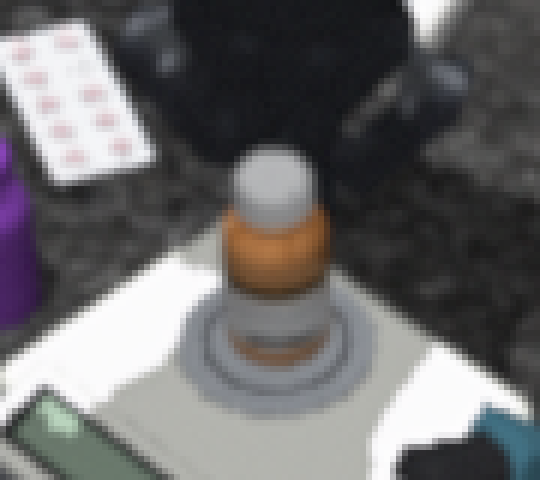

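The base is now about 5 mm short of the ring centre, with its low edge at px (301,225.1). I'll push 5 mm more and then back off.

```bash
python3 -m jog '[0,-1,0,0,0,0, 0,-2,0,0,0,0, 0,-3,0,0,0,0, 0,-4,0,0,0,0, 0,-5,0,0,0,0, 0,-5,0,0,0,0, 0,-3,0,0,0,0, 0,2,0,0,0,0]'
python3 -c "
from meas import *
look('c5')"
python3 -m jog '[0,10,0,0,0,0, 0,20,0,0,0,0, 0,20,-25,0,0,0, 0,20,-60,0,0,0, 0,20,-110,0,0,0, 0,70,-110,0,0,0, -30,110,-110,0,0,0, -60,150,-110,0,0,0]'
python3 - <<'E'
from meas import *
look('c6')
t=optics.camera("top")
a=cv2.resize(t["image"][215:295,265:345],None,fx=5,fy=5,interpolation=3);b=cv2.resize(optics.camera("scene")["image"][165:245,260:340],None,fx=5,fy=5,interpolation=3)
cv2.imwrite("pics/c7.png",np.hstack([a[:400],b])[:,:,::-1])
E
```

```text
time: 6.58
tool_pos: [0.569, 0.2058, 0.0881]
tcp_rot: [0.432, 0.902, -0.0, -0.0]
contact_force: [0.4, 0.6, 0.6]
gripper_width: -0.003
6.575 [0.569  0.2058 0.0881] [0.441  0.6221 0.5979]
n 13 [[295.0, 224.5], [307.0, 223.45454545454547]] low [301.     226.3288]
base [0.5425 0.1864] off [0.0007 0.0019]
time: 7.62
tool_pos: [0.7251, 0.2547, 0.1986]
tcp_rot: [0.431, 0.902, 0.0, 0.0]
contact_force: [0.2, 0.0, -0.2]
gripper_width: 0.001
7.625 [0.7251 0.2547 0.1986] [ 0.1637  0.035  -0.186 ]
n 13 [[295.0, 224.65625], [307.0, 223.27272727272728]] low [299.     226.3291]
base [0.5424 0.1865] off [0.0006 0.002 ]
```

View pics/c7.png

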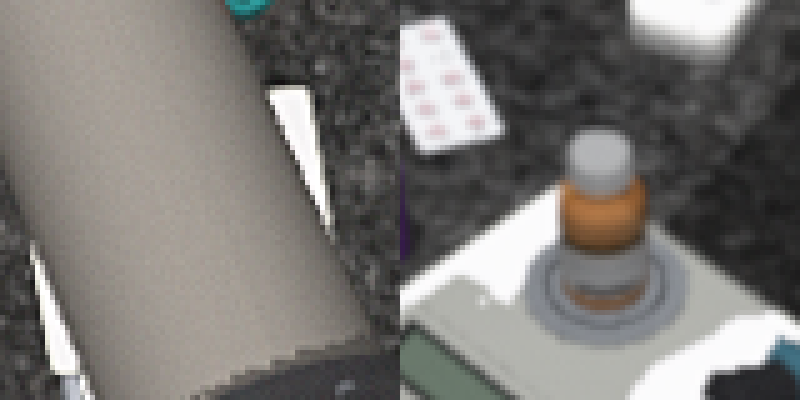

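```bash
python3 -m jog '[50,-18,0,0,0,0.085, 100,-37,0,0,0,0.17, 150,-55,0,0,0,0.255, 200,-74,0,0,0,0.34, 250,-92,0,0,0,0.425, 300,-111,0,0,0,0.51, 300,-111,0,0,0,0.51]'
python3 - <<'E'
from meas import *
look('c8')
from station import monitor
from scipy.spatial.transform import Rotation as R
print(R.from_quat(monitor.get_obs()['tcp_rot']).as_matrix().round(3))
t=optics.camera("top");s=optics.camera("scene")
measure(t,s,(299.3,257.7),(301,220))
bt=blob(t["image"],(105,120,80),(125,255,255),(305,285,340,312));print("blue",onplane(t,*bt[0],.038))
g=cv2.cvtColor(t["image"],cv2.COLOR_RGB2GRAY)
m=(g[240:275,284:318]>200).astype(np.uint8);n,l,st,ce=cv2.connectedComponentsWithStats(m,connectivity=4)
for i in range(1,n):
    if 50<st[i,4]<200: print("cap",ce[i]+[284,240],st[i],onplane(t,*(ce[i]+[284,240]),.138))
a=cv2.resize(t["image"][225:315,265:345],None,fx=5,fy=5,interpolation=3);cv2.imwrite("pics/c9.png",a[:,:,::-1])
E
```

```text
time: 8.65
tool_pos: [0.4428, 0.4215, 0.1985]
tcp_rot: [0.642, 0.767, -0.0, -0.002]
contact_force: [0.7, 0.8, -0.3]
gripper_width: 0.0
8.65 [0.4428 0.4215 0.1985] [ 0.6745  0.8247 -0.2743]
n 8 [[296.0, 224.28], [305.0, 224.2]] low [300.     225.7105]
base [0.5438 0.188 ] off [0.002  0.0035]
[[-0.173  0.985 -0.001]
 [ 0.985  0.173  0.001]
 [ 0.001 -0.001 -1.   ]]
top ring 54 [0.5405 0.1842 0.0252] fixed r [0.5409 0.1842]
scene ring 5 [0.5427 0.1794 0.0212] fixed r [0.57   0.1421]
blue [0.4365 0.1293 0.038 ]
cap [298.7222 257.1111] [10 12 10 11 90] [0.5405 0.1846 0.138 ]
```

View pics/c9.png

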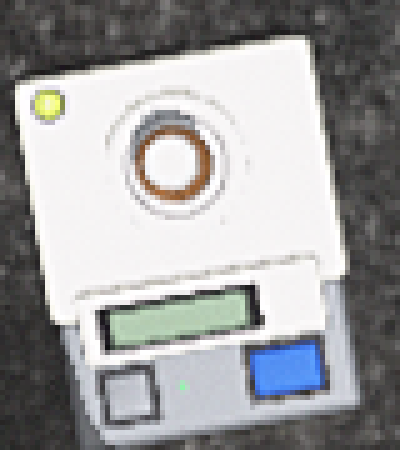

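Seen from above, the cap centre (0.5405,0.1846) and the ring (0.541,0.184) agree to within 1 mm. The amber outline is concentric with the ring. I'll run the original scene base fit as a cross-check.

```bash
python3 - <<'E'
from meas import *
s=optics.camera("scene")
g=cv2.cvtColor(s["image"],cv2.COLOR_RGB2GRAY).astype(float)
for th in(150,168,180):
  P=[]
  for u in range(294,308):
    col=g[216:231,u];k=[k for k in range(len(col)-1) if col[k]<th<=col[k+1] and k>3]
    if k: i=k[0];P.append(onplane(s,u,216+i+(th-col[i])/(col[i+1]-col[i]),.062)[:2])
  P=np.array(P);b=circ(P,.019)[:2];print(th,len(P),b,b-[.5418,.1845])
# ring in scene: front arc minima along columns below base
Q=[]
for u in range(292,310):
    col=g[225:236,u];i=col[:].argmin()
    if 0<i<10 and col[i]<215: Q.append(onplane(s,u,225+i,.062)[:2])
print(len(Q),circ(np.array(Q),.0255)[:2] if len(Q)>4 else '')
E
```

```text
150 14 [0.54250095 0.18519534] [0.00070095 0.00069534]
168 14 [0.54194654 0.1844655 ] [ 1.46536497e-04 -3.45011797e-05]
180 14 [0.54154374 0.18397714] [-0.00025626 -0.00052286]
6 [0.520199   0.15417002]
```

The same scene fit puts the base within 1 mm of the ring centre. Before lowering at the key I'll check where the sealer's raised arm is.

```bash
python3 - <<'E'
from h import *
from station import optics
t=optics.camera("top");s=optics.camera("scene")
for a,b in(((384,293),(322,243)),((358,174),(437,228)),((372,174),(437,228))): print(tri(t,a,s,b))
for z in(.03,.1,.2,.25): print(z,onplane(t,385,293,z),onplane(t,356,200,z),onplane(t,362,290,z))
E
python3 -m jog '[-50,-10,0,0,0,0, -100,-20,0,0,0,0, -150,-30,0,0,0,0]'
```

```text
(array([ 0.45367508, -0.00849049,  0.21415723]), np.float64(0.0011885472701786202))
(array([0.76905827, 0.01812359, 0.03755433]), np.float64(0.02431807466363187))
(array([ 0.75468836, -0.00648445,  0.06643583]), np.float64(0.006998750600815925))
0.03 [ 0.44700298 -0.03399848  0.03      ] [0.68974479 0.03629677 0.03      ] [0.45571302 0.02532955 0.03      ]
0.1 [ 0.44978524 -0.02534738  0.1       ] [0.68087446 0.04157342 0.1       ] [0.45807716 0.03113267 0.1       ]
0.2 [ 0.4537599  -0.01298865  0.2       ] [0.66820255 0.04911149 0.2       ] [0.46145451 0.03942285 0.2       ]
0.25 [ 0.45574722 -0.00680929  0.25      ] [0.6618666  0.05288052 0.25      ] [0.46314318 0.04356793 0.25      ]
time: 9.32
tool_pos: [0.4452, 0.2619, 0.1983]
tcp_rot: [0.646, 0.763, 0.0, 0.0]
contact_force: [0.9, -0.5, 0.5]
gripper_width: 0.004
```

```bash
python3 -m jog '[-50,-12,0,0,0,0, -100,-25,0,0,0,0, -129,-32.5,0,0,0,0, -129,-32.5,40,0,0,0, -129,-32.5,80,0,0,0, -129,-32.5,115,0,0,0, -129,-32.5,134,0,0,0, -129,-32.5,134,0,0,0]'
python3 - <<'E'
from meas import *
s=optics.camera("scene")
cv2.imwrite("pics/c10.png",cv2.resize(s["image"][195:295,225:345],None,fx=6,fy=6,interpolation=3)[:,:,::-1])
E
```

```text
time: 10.32
tool_pos: [0.4336, 0.1305, 0.0633]
tcp_rot: [0.646, 0.763, -0.001, -0.0]
contact_force: [0.7, -0.3, 0.7]
gripper_width: -0.001
```

View pics/c10.png

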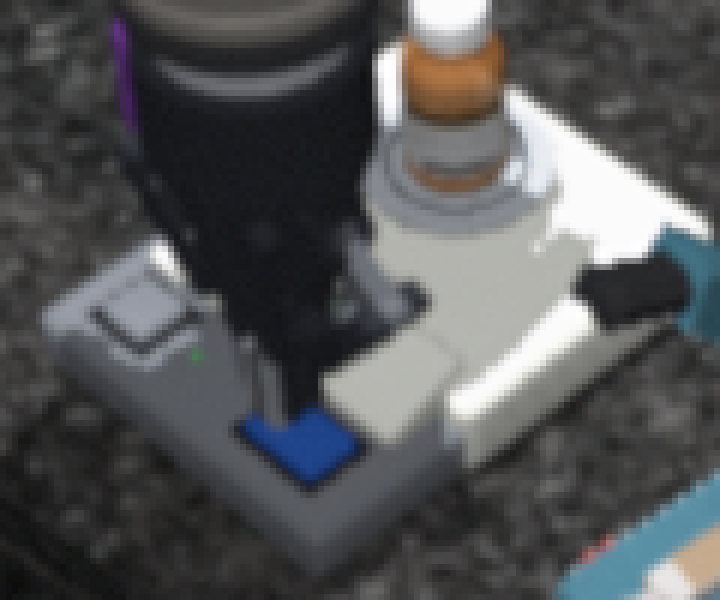

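```bash
python3 -m jog '[0,0,5,0,0,0, 0,0,9,0,0,0, 0,0,11,0,0,0, 0,0,13,0,0,0, 0,0,14,0,0,0, 0,0,15,0,0,0, 0,0,15,0,0,0]'
python3 - <<'E'
from meas import *
from station import monitor
for _ in range(4):
    s=optics.camera("scene");o=monitor.get_obs();print(o["tool_pos"],o["contact_force"])
cv2.imwrite("pics/c11.png",cv2.resize(s["image"][225:295,245:325],None,fx=8,fy=8,interpolation=3)[:,:,::-1])
E
```

```text
time: 11.25
tool_pos: [0.4341, 0.1319, 0.0494]
tcp_rot: [0.645, 0.764, 0.0, 0.0]
contact_force: [0.3, 0.8, 2.6]
gripper_width: -0.0
[0.43412611 0.13188046 0.04937557] [ 0.68840543 -0.53665477  2.40046053]
[0.43409863 0.13189988 0.04936241] [-0.54983343 -0.51346864  2.53622869]
[0.43413435 0.13187473 0.04940369] [-0.74103022  1.37281113  1.79821138]
[0.43411686 0.13187835 0.04937704] [0.24204005 0.80720674 2.24606353]
```

View pics/c11.png

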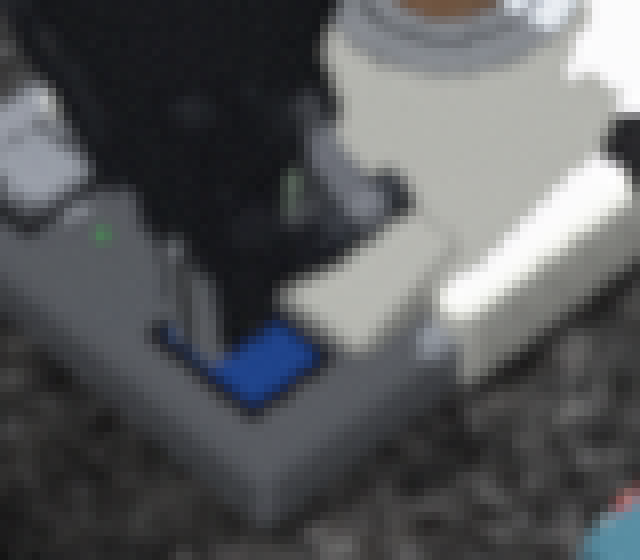

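Force and tip height both suggest about 2.6 mm of travel, which is marginal, so I'll press a little deeper.

```bash
python3 -m jog '[0,0,1,0,0,0, 0,0,1.5,0,0,0, 0,0,1.5,0,0,0]'; python3 -c "
from station import monitor,optics
import numpy as np
F=[]
for _ in range(6): optics.camera('scene');o=monitor.get_obs();F.append(o['contact_force'])
print(o['tool_pos'],np.mean(F,0))"
```

```text
time: 11.82
tool_pos: [0.4341, 0.1319, 0.048]
tcp_rot: [0.645, 0.764, 0.0, -0.0]
contact_force: [-0.2, -0.0, 6.8]
gripper_width: -0.001
[0.43413873 0.13186397 0.04801904] [-0.90561086  0.45404044  6.22277407]
```

The key has bottomed out: tip at 34.0 mm and 6 N. I'll let it come up and check.

```bash
python3 -m jog '[0,0,-3,0,0,0, 0,0,-10,0,0,0, 0,0,-40,0,0,0, 0,0,-80,0,0,0, 0,0,-120,0,0,0, 0,0,-150,0,0,0, 50,10,-150,0,0,0, 100,20,-150,0,0,0]'
python3 -m jog '[50,10,0,0,0,0, 100,20,0,0,0,0, 150,30,0,0,0,0, 190,38,0,0,0,0, 190,38,0,0,0,0, 190,38,0,0,0,0]'
python3 - <<'E'
from meas import *
from station import monitor
t=optics.camera("top");s=optics.camera("scene");print(monitor.get_obs()["time"])
measure(t,t,(299.3,257.7),(299.3,257.7))
g=cv2.cvtColor(t["image"],cv2.COLOR_RGB2GRAY)
m=(g[240:275,284:318]>200).astype(np.uint8);n,l,st,ce=cv2.connectedComponentsWithStats(m,connectivity=4)
for i in range(1,n):
    if 50<st[i,4]<200: print("cap",onplane(t,*(ce[i]+[284,240]),.138))
g=cv2.cvtColor(s["image"],cv2.COLOR_RGB2GRAY).astype(float);P=[];th=168
for u in range(294,308):
    col=g[216:231,u];k=[k for k in range(len(col)-1) if col[k]<th<=col[k+1] and k>3]
    if k: i=k[0];P.append(onplane(s,u,216+i+(th-col[i])/(col[i+1]-col[i]),.062)[:2])
print("scene base",circ(np.array(P),.019)[:2])
for n,c,roi in(("t",t,(305,285,340,312)),("s",s,(255,255,290,280))): print("blue",n,blob(c["image"],(105,120,80),(125,255,255),roi)[:2])
a=cv2.resize(t["image"][225:315,265:345],None,fx=5,fy=5,interpolation=3);b=cv2.resize(s["image"][190:280,240:310],None,fx=5,fy=5,interpolation=3);cv2.imwrite("pics/c12.png",np.hstack([a,b])[:,:,::-1])
E
```

```text
time: 13.12
tool_pos: [0.4371, 0.2344, 0.1988]
tcp_rot: [0.646, 0.763, 0.001, 0.0]
contact_force: [0.7, 0.1, 0.1]
gripper_width: -0.002
time: 13.88
tool_pos: [0.4427, 0.4261, 0.1975]
tcp_rot: [0.645, 0.764, -0.001, 0.0]
contact_force: [0.3, -0.8, -0.1]
gripper_width: -0.001
13.975
top ring 50 [0.5404 0.1842 0.0251] fixed r [0.5409 0.1842]
scene ring 47 [0.5404 0.1842 0.0251] fixed r [0.5408 0.1842]
cap [0.54037348 0.18459146 0.138     ]
scene base [0.54194634 0.18445694]
blue t (array([321.94736842, 298.28571429]), array([ 10,   8,  15,  11, 133], dtype=int32))
blue s (array([274.61111111, 267.35      ]), array([ 10,   5,  20,  16, 180], dtype=int32))
```

View pics/c12.png

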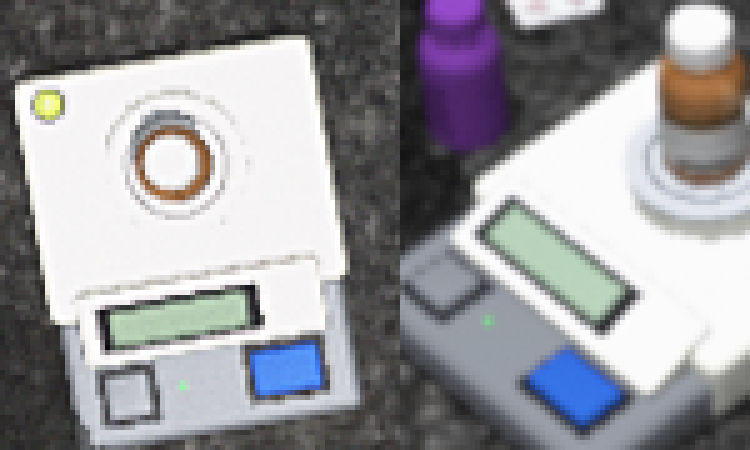

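The bottle hasn't moved and stands inside the ring. The blue key's position matches its position before the press, and the robot is clear.

```bash
python3 -c "
from station import workorder
print(workorder.hand_in())"
```

```text
the job is handed in; nothing more can be done
None
```

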